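Air the biscotti canister and snap it shut

ROBOT

A 6-joint arm with a two-finger parallel gripper is mounted at the origin on the work surface. World frame = base frame: x ahead of the robot, y to its left, z up, the work surface at z = 0. Lengths are in mm, angles in degrees, forces in N, time in s.
With the tool pointing down it reaches from about 300 to 850 mm from the base axis. Payload 4.2 kg.
Tool frame: the origin (TCP) lies midway between the tips of the shut fingers; the grasp point (between the pads) lies 19 mm behind it (env.grip_point_offset is the distance from the TCP to the grasp point, in mm); z points along the fingers, x is the direction in which the jaws open and shut, and the axes are right-handed (so a half turn about z gives the same grasp; the last joint's range is limited). The gripper opens to 91 mm and grips with 3 to 60 N. Pads are 32 mm wide; open, the fingers measure 118 mm over their backs; the gripper's body (76 mm by 178 mm) begins 60 mm behind the grasp point.
Start: joints at [65.718, 18.312, 89.639, -0, 72.044, -1.146], TCP at [225.93, 528.771, 213.976] pointing down, gripper open.
Joint ranges: [-177.97, 177.97], [-48.28, 115.42], [12.27, 149.76], [-77.06, 257.06], [2.81, 150.46], [-146.56, 146.56]. Speed limits (degrees/s): [147.25, 147.25, 180, 180, 180, 180].

INTERFACE

Orientations are given as [roll, pitch, yaw] about the fixed x, y, z axes, in that order (R = Rz(yaw) Ry(pitch) Rx(roll)).
In Python, from workcell import env gives the robot as it stands.
- The arm moves only by the shell command python3 -m pendant 'ROWS' [FORCE]. ROWS is JSON, a list of rows, each an object with "xyz": the shift along the tool's x, y, z in m, a list of three; "roll": the turn about the tool's z in degrees; "jaw": the closure, from 0 (fully open) to 1 (shut). A call has exactly 8 rows; each row is the pose to reach, as a shift and turn from the pose commanded when the call began, along the tool's axes at that moment; what a row does not reach only later rows make up. A row lasts 1/8 s, in which the tool goes at most 62.5 mm and 10.7 degrees, less where a joint would pass 70% of its speed; a pose out of reach is approached as far as the arm can. A call with a gripper value outside its range is refused whole. The fingers move at their own pace and stop on an object; FORCE is the grip in N (left out, the last holds). Time passes only in rows, so rows that repeat a pose let the fingers close, or fill a call up. It gives the time, the measured TCP pose, the force and the opening at its end, in the units of the state.
- env.state(): the state, without advancing time (a new reading comes with each control period).
- env.grab_frame(name): name is "side" or "top" or "wrist"; returns (picture, depth): 400x640x3 uint8, blue, green, red; 400x640 float32, mm along the optical axis (not along the pixel's ray), 0 where there is no reading.
- env.camera_params(name): a dict with "camera_matrix" (3x3 intrinsics, pixels), "cam_to_world" (4x4, takes a point from camera to world coordinates); the wrist camera has in their place "hand_eye" (4x4, takes a point from camera to tool coordinates, whose origin is the TCP and whose axes are the tool frame's). Camera axes: x right, y up, looking along -z (the intrinsics and any distortion apply to the point x, -y, -z); pixel columns grow to the right and rows downward; lengths in mm; the calibration is good to about 2 mm. A picture is of the moment at which its call begins: read the wrist's pose just before it. camera_params takes no time and is no camera call.
- env.job_done(): hands the job in, once; it reports no verdict.
The state is a dict: "time_s": time; "qpos": joint angles; "qvel": joint speeds; "effort": joint torques, N m; "ee_pos": TCP position; "ee_rot": TCP orientation; "force": force on the tool from outside, world axes, zero at the start; "torque": the same for the moment, N m; "gripper_width": finger opening in mm.
Only numpy, scipy, OpenCV 4.12 (cv2) and the standard library are available. Lean on these libraries where they do the work, as an engineer would, in place of code of your own. Each camera call takes 0.05 s, during which the arm holds its last target. There are 200 camera calls.

TASK

The biscotti went into their canister still a little warm: press the red thumb latch of the biscotti canister so that its lid pops up, and let it stand wide open for two seconds. Then push the lid down until it snaps shut and stays shut by itself. Leave the walnut canister shut all along.

Things in the scene. Friction and masses are not known exactly. Their poses are not given: they have to be found in the camera images.
- biscotti: Square clear-glass canister of golden biscuits, red-rimmed lid, 110 x 110 mm, does not slide. Origin: centre of its underside on the counter; own -x points to its thumb latch (robot's side, yaw within 0.35 rad), +x to its lid hinge (line at own x +55, height 118 mm). Shut lid: 112 x 112 x 12 mm, level, top 130 mm above the counter. A steel hook at own x -71 mm, 141 mm high, stands behind the pad.
- biscotti_thumb (a point): Centre of the top of the red thumb pad, a plate 32 (own x) by 36 mm, 108 mm above the counter, at own x -93 mm of the canister. Pressed straight down it tips on a pivot 31 mm inward, sinks 12 mm at most (1 to 2 N) and frees the lid after about 4 to 7 mm; it springs back. Its hook leans 12 mm to the pad meanwhile. The lid rises in 0.5 s; a gripper above may hold it up until it leaves.
- biscotti_lid (a joint): Angle of the biscotti lid, rad: about 0.02 latched, 0.8 fully open, where its spring holds it if not latched; its front edge is then 207 mm above the counter at own x -15 mm. To shut: push down on its upper face from above at own x about -5 to +10 mm, y 0, straight or drifting up to 35 mm to the latch, until its top is level at 130 mm (firm stop). 3 N at first, up to 15 N as the hook snaps over.
- walnuts_lid (a joint): Angle of the lid of the other canister, rad, about 0.02 latched; to be left so. Same build and size, but filled with dark brown walnuts and with blue lid rim and blue thumb pad. The two stand side by side 0.24 to 0.5 m apart, either one on the left.

How it is judged:
By the outcome, as a careful person would: the job done as asked, in the order asked, and still so for the second after the job is handed in, with the robot touching nothing.
It also fails if it takes over 42 s, if anything falls off the work surface, if the arm or the gripper's body presses on something with over 40 N, if the wrist force passes 120 N, or if a joint passes its speed limit or range.

## Working session

There is one attempt and no reset: what is moved stays moved. The work goes in short steps, Python scripts to look and compute and a shell command to move; the robot and the scene stay as the last step left them, time stands still between calls to the robot, and variables do not carry over. Pictures are saved under pics/ and viewed, about 8 in all and at most 12, crops included, and the job is handed in when it is done.

```bash
ls; mkdir -p pics
cat > h.py <<'E'
import numpy as np, cv2
from workcell import env
from scipy.spatial.transform import Rotation as R
def T(s):
    M=np.eye(4); M[:3,:3]=R.from_euler('xyz',s['ee_rot'],degrees=True).as_matrix(); M[:3,3]=s['ee_pos']; return M
def grab(n):
    s=env.state(); im,d=env.grab_frame(n); p=env.camera_params(n)
    C=p['cam_to_world'] if 'cam_to_world' in p else T(s)@np.array(p['hand_eye'])
    return im,d,np.array(p['camera_matrix']),np.array(C)
def pts(uv,d,K,C):
    uv=np.atleast_2d(uv).astype(float); d=np.atleast_1d(d)
    c=np.c_[(uv[:,0]-K[0,2])/K[0,0]*d,-(uv[:,1]-K[1,2])/K[1,1]*d,-d]
    return c@C[:3,:3].T+C[:3,3]
def plane(uv,z,K,C):
    a=pts(uv,np.ones(len(np.atleast_2d(uv))),K,C)-C[:3,3]
    return C[:3,3]+a*((z-C[2,3])/a[:,2])[:,None]
E
python3 - <<'E'
from h import *
print(env.state()); print({k:v for k,v in env.camera_params('top').items()})
for n in ('top','side'):
    im,d,K,C=grab(n); cv2.imwrite(f'pics/{n}0.png',im); np.savez(f'pics/{n}0.npz',im=im,d=d,K=K,C=C)
E
```

```text
pics
{'time_s': 0.0, 'qpos': array([ 6.57179817e+01,  1.83529018e+01,  8.97068506e+01,  1.78495220e-04,
        7.20430106e+01, -1.14609955e+00]), 'qvel': array([ 9.81699890e-02,  6.21398621e-07,  9.84365483e-03,  2.43353878e-02,
        8.89368239e-02, -5.84043901e-02]), 'effort': array([-3.88665849e-04, -4.12468207e+01, -2.31980646e+01,  7.25367316e-02,
        4.58641886e-02, -1.38056494e-04]), 'ee_pos': array([225.71825984, 528.2965593 , 213.10462625]), 'ee_rot': array([-1.79997775e+02,  1.02739077e-01,  6.68640281e+01]), 'force': array([-0.71585551, -0.20817915,  0.68809784]), 'torque': array([ 0.01527858, -0.00478318, -0.06701607]), 'gripper_width': 90.87528920526594}
{'camera_matrix': array([[362.26546467,   0.        , 316.32751693],
       [  0.        , 362.26546467, 201.42969936],
       [  0.        ,   0.        ,   1.        ]]), 'cam_to_world': array([[ 1.04578028e-02,  9.95246310e-01, -9.68267326e-02,
         5.03927308e+02],
       [-9.99774431e-01,  1.21969856e-02,  1.73873576e-02,
        -1.15783993e+01],
       [ 1.84856978e-02,  9.66230580e-02,  9.95149368e-01,
         8.26589123e+02],
       [ 0.00000000e+00,  0.00000000e+00,  0.00000000e+00,
         1.00000000e+00]])}
```

View pics/top0.png

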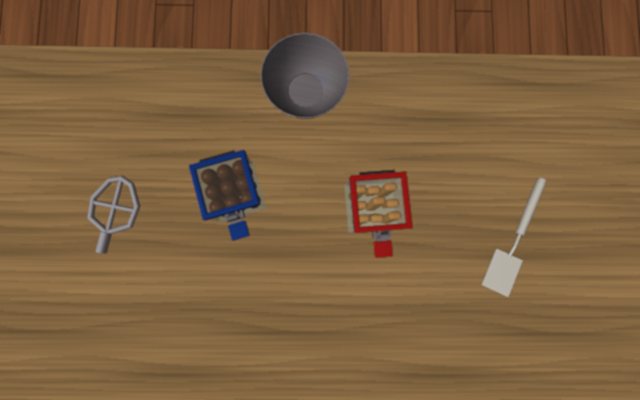

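View pics/side0.png

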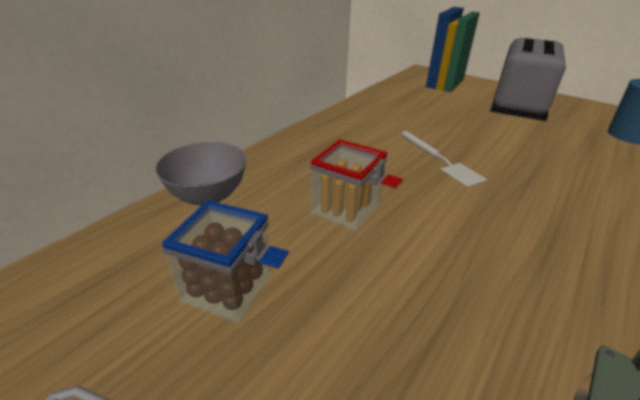

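The top view shows the blue-rimmed canister at about (225,185) with its pad at (238,230). The red one is at (380,201) with its pad at (383,249). The side view agrees.

Run:
```python
from h import *
z=np.load('pics/top0.npz'); im,d,K,C=[z[k] for k in('im','d','K','C')]
b,g,r=[im[...,i].astype(int) for i in range(3)]
for name,m in(('red',(r>110)&(g<60)&(b<70)),('blue',(b>90)&(r<70)&(b-r>60))):
    n,l,st,ce=cv2.connectedComponentsWithStats(m.astype(np.uint8))
    for i in range(1,n):
        if st[i,4]<60: continue
        vu=np.argwhere(l==i); uv=vu[:,::-1]; dd=d[l==i]
        P=pts(uv[dd>0],dd[dd>0],K,C); zz=np.median(P[:,2])
        q=plane(uv,130 if st[i,4]>400 else 108,K,C)
        rc=cv2.minAreaRect(q[:,:2].astype(np.float32))
        print(name,st[i],'depth med',np.median(P,0).round(1),'minrect',np.round(rc[0],1),np.round(rc[1],1),round(rc[2],1),'mean',q.mean(0).round(1))
```

```text
red [ 350  172   63   61 1123] depth med [ 572.6 -147.2  131.1] minrect [ 573.1 -148. ] [111.1 113. ] 5.2 mean [ 572.6 -147.7  130. ]
red [374 241  19  17 281] depth med [ 481.2 -156.7  108.1] minrect [ 481.8 -156.1] [30.7 35.7] 5.2 mean [ 481.7 -156.3  108. ]
blue [190 151  68  68 885] depth med [601.8 154.5 131.4] minrect [603.2 156.6] [109.5 108.5] 17.1 mean [602.5 155.5 130. ]
blue [229 222  19  18 240] depth med [515.4 129.4 108.2] minrect [515.2 129.3] [28.6 32.2] 17.5 mean [515.1 129.3 108. ]
```

Biscotti sits at about (574, -148) with yaw 5.2°, and the pad offset, sizes and heights all match the description. I'll press at own x -106 with the jaw axis along own y, so the hook stays clear.

```bash
cat >> h.py <<'E'
c0=np.array([574.,-147.8]); yw=np.radians(5.2); Rw=np.array([[np.cos(yw),-np.sin(yw)],[np.sin(yw),np.cos(yw)]])
def go(own,z,cmd=None):
    s=env.state(); M=T(s)
    if cmd is not None: M[:3,3]=cmd
    t=np.r_[c0+Rw@np.array(own),z]
    dy=95.2-s['ee_rot'][2]
    print('target',t.round(1),'shift m',(M[:3,:3].T@(t-M[:3,3])/1000).round(4),'roll',-round(dy,2))
def where():
    s=env.state(); p=s['ee_pos']; o=Rw.T@(p[:2]-c0)
    print('t',round(s['time_s'],2),'own',o.round(1),'z',p[2].round(1),'rot',s['ee_rot'].round(2),'F',s['force'].round(1),'w',round(s['gripper_width'],1))
E
python3 -c "
from h import *
go((-106,0),190,[225.93,528.771,213.976])"
```

```text
target [ 468.4 -157.4  190. ] shift m [-0.5357  0.4926  0.0248] roll -28.34
```

```bash
python3 -m pendant '[{"xyz":[-0.035,0.032,0],"roll":0,"jaw":1},{"xyz":[-0.075,0.069,0],"roll":0,"jaw":1},{"xyz":[-0.115,0.106,0],"roll":0,"jaw":1},{"xyz":[-0.155,0.143,0],"roll":0,"jaw":1},{"xyz":[-0.195,0.179,0],"roll":0,"jaw":1},{"xyz":[-0.235,0.216,0],"roll":0,"jaw":1},{"xyz":[-0.275,0.253,0],"roll":0,"jaw":1},{"xyz":[-0.315,0.290,0],"roll":0,"jaw":1}]' 30
python3 -m pendant '[{"xyz":[-0.035,0.032,0],"roll":-4,"jaw":1},{"xyz":[-0.070,0.064,0],"roll":-10,"jaw":1},{"xyz":[-0.105,0.096,0.005],"roll":-16,"jaw":1},{"xyz":[-0.140,0.128,0.010],"roll":-22,"jaw":1},{"xyz":[-0.175,0.161,0.018],"roll":-28.3,"jaw":1},{"xyz":[-0.205,0.188,0.0248],"roll":-28.3,"jaw":1},{"xyz":[-0.2207,0.2026,0.0248],"roll":-28.3,"jaw":1},{"xyz":[-0.2207,0.2026,0.0248],"roll":-28.3,"jaw":1}]'
python3 - <<'E'
from h import *
where()
im,d,K,C=grab('wrist'); cv2.imwrite('pics/w1.png',im)
b,g,r=[im[...,i].astype(int) for i in range(3)]
m=((r>100)&(g<60)&(b<70)).astype(np.uint8)
n,l,st,ce=cv2.connectedComponentsWithStats(m)
for i in range(1,n):
    if st[i,4]<200: continue
    uv=np.argwhere(l==i)[:,::-1]; dd=d[l==i]; P=pts(uv[dd>0],dd[dd>0],K,C); zz=np.median(P[:,2])
    q=plane(uv,zz,K,C)[:,:2]; rc=cv2.minAreaRect(q.astype(np.float32))
    print(st[i],zz.round(1),np.round(rc[0],1),np.round(rc[1],1),round(rc[2],1))
E
```

```text
time_s: 1.1
ee_pos: [369.0, 123.5, 213.9]
ee_rot: [180.0, -0.0, 66.9]
force: [0.7, -0.0, -0.2]
gripper_width: 14.3
time_s: 2.1
ee_pos: [468.6, -157.9, 189.0]
ee_rot: [-180.0, -0.0, 95.1]
force: [0.5, 0.4, 0.5]
gripper_width: 0.2
t 2.1 own [-105.9   -0.5] z 189.0 rot [-1.7998e+02 -4.0000e-02  9.5060e+01] F [0.5 0.4 0.5] w 0.2
[303 196  40  33 728] 108.5 [ 481.  -156.2] [28.9 33.7] 5.0
```

View pics/w1.png

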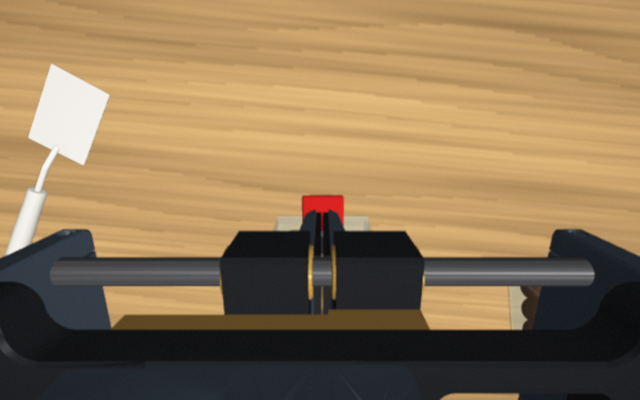

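The wrist picture shows the red pad at about (322,205), partly behind the finger tips. Its measured position (481,-156) agrees with the top view. Pressing now.

```bash
python3 -m pendant '[{"xyz":[0,0,0.030],"roll":0,"jaw":1},{"xyz":[0,0,0.060],"roll":0,"jaw":1},{"xyz":[0,0,0.077],"roll":0,"jaw":1},{"xyz":[0,0,0.082],"roll":0,"jaw":1},{"xyz":[0,0,0.085],"roll":0,"jaw":1},{"xyz":[0,0,0.088],"roll":0,"jaw":1},{"xyz":[0,0,0.090],"roll":0,"jaw":1},{"xyz":[0,0,0.090],"roll":0,"jaw":1}]'
python3 - <<'E'
from h import *
where()
im,d,K,C=grab('side'); cv2.imwrite('pics/s2.png',im[100:300,200:520].repeat(2,0).repeat(2,1))
E
```

```text
time_s: 3.15
ee_pos: [468.9, -157.5, 99.5]
ee_rot: [179.9, 0.0, 95.2]
force: [0.3, 0.7, 1.4]
gripper_width: 0.6
t 3.15 own [-105.5   -0.2] z 99.5 rot [1.7993e+02 2.0000e-02 9.5150e+01] F [0.3 0.7 1.4] w 0.6
```

View pics/s2.png

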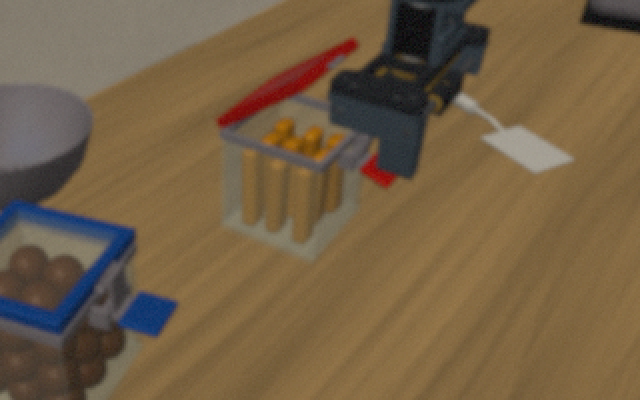

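The crop shows the red lid raised, at roughly (290,80), with the fingers on the pad. I'll retreat up and back and let it stand open.

```bash
python3 -m pendant '[{"xyz":[0,0,-0.015],"roll":0,"jaw":1},{"xyz":[0,-0.020,-0.045],"roll":0,"jaw":1},{"xyz":[0,-0.040,-0.085],"roll":0,"jaw":1},{"xyz":[0,-0.050,-0.130],"roll":0,"jaw":1},{"xyz":[0,-0.050,-0.170],"roll":0,"jaw":1},{"xyz":[0,-0.050,-0.170],"roll":0,"jaw":1},{"xyz":[0,-0.050,-0.170],"roll":0,"jaw":1},{"xyz":[0,-0.050,-0.170],"roll":0,"jaw":1}]'
python3 - <<'E'
from h import *
where()
for n in('side','top'):
    im,d,K,C=grab(n); np.savez(f'pics/{n}3.npz',im=im,d=d,K=K,C=C)
    b,g,r=[im[...,i].astype(int) for i in range(3)]
    m=((r>100)&(g<60)&(b<70)).astype(np.uint8)
    l,s,st,_=cv2.connectedComponentsWithStats(m)
    for i in range(1,l):
        if st[i,4]<60: continue
        q=s==i; uv=np.argwhere(q)[:,::-1]; dd=d[q]; P=pts(uv[dd>0],dd[dd>0],K,C); o=np.c_[(P[:,:2]-c0)@Rw,P[:,2]]
        a=o[o[:,2]>np.percentile(o[:,2],95)]
        print(n,st[i],'top pts own',a.mean(0).round(1),'range',o.min(0).round(),o.max(0).round())
E
```

```text
time_s: 4.2
ee_pos: [417.9, -161.6, 268.0]
ee_rot: [-179.9, -0.1, 95.2]
force: [0.4, -0.2, -0.2]
gripper_width: 0.8
t 4.2 own [-156.7    0.4] z 268.0 rot [-1.7986e+02 -7.0000e-02  9.5160e+01] F [ 0.4 -0.2 -0.2] w 0.8
side [308 113  67  51 419] top pts own [-15.4   5.6 205.7] range [ -25. -503.   -2.] [192.  58. 207.]
side [381 175  22  13 187] top pts own [-89.8  -0.5 108.8] range [-108. -179.   -1.] [-17.  20. 109.]
top [ 350  168   72   44 1141] top pts own [-14.6   0.3 206.8] range [-22. -56.  89.] [ 62.  55. 209.]
top [374 241  18  16 269] top pts own [-92.    1.6 110.6] range [-107.  -18.  105.] [-77.  17. 111.]
```

The lid's front edge measures own x -15, height 207, which is the stated fully open position. I'll wait out the two seconds and then move above the lid.

```bash
R='[0,0,0]'; python3 -m pendant '[{"xyz":[0,0,0],"roll":0,"jaw":1},{"xyz":[0,0,0],"roll":0,"jaw":1},{"xyz":[0,0,0],"roll":0,"jaw":1},{"xyz":[0,0,0],"roll":0,"jaw":1},{"xyz":[0,0,0],"roll":0,"jaw":1},{"xyz":[0,0,0],"roll":0,"jaw":1},{"xyz":[0,0,0],"roll":0,"jaw":1},{"xyz":[0,0,0],"roll":0,"jaw":1}]'
python3 -m pendant '[{"xyz":[0,0,0],"roll":0,"jaw":1},{"xyz":[0,0,0],"roll":0,"jaw":1},{"xyz":[0,0,0],"roll":0,"jaw":1},{"xyz":[0,0,0],"roll":0,"jaw":1},{"xyz":[0,0,0],"roll":0,"jaw":1},{"xyz":[0,0,0],"roll":0,"jaw":1},{"xyz":[0,0,0],"roll":0,"jaw":1},{"xyz":[0,0,0],"roll":0,"jaw":1}]'
python3 -m pendant '[{"xyz":[0,0.03,0],"roll":0,"jaw":1},{"xyz":[0,0.07,0],"roll":0,"jaw":1},{"xyz":[0,0.11,0],"roll":0,"jaw":1},{"xyz":[0,0.145,0],"roll":0,"jaw":1},{"xyz":[0,0.158,0],"roll":0,"jaw":1},{"xyz":[0,0.158,0.02],"roll":0,"jaw":1},{"xyz":[0,0.158,0.04],"roll":0,"jaw":1},{"xyz":[0,0.158,0.04],"roll":0,"jaw":1}]'
python3 -c "
from h import *
where()"
```

```text
time_s: 5.3
ee_pos: [418.6, -161.9, 269.1]
ee_rot: [180.0, -0.0, 95.2]
force: [-0.2, -0.3, 0.2]
gripper_width: 0.7
time_s: 6.3
ee_pos: [418.6, -161.9, 269.1]
ee_rot: [180.0, -0.0, 95.2]
force: [0.2, 0.0, 0.3]
gripper_width: 0.3
time_s: 7.3
ee_pos: [574.4, -147.5, 227.8]
ee_rot: [-179.8, -0.1, 95.1]
force: [-0.5, 0.4, 0.0]
gripper_width: -0.1
t 7.3 own [0.4 0.2] z 227.8 rot [-1.7978e+02 -8.0000e-02  9.5150e+01] F [-0.5  0.4  0. ] w -0.1
```

```bash
python3 -m pendant '[{"xyz":[0,0,0.012],"roll":0,"jaw":1},{"xyz":[0,0,0.024],"roll":0,"jaw":1},{"xyz":[0,0,0.036],"roll":0,"jaw":1},{"xyz":[0,0,0.047],"roll":0,"jaw":1},{"xyz":[0,-0.002,0.057],"roll":0,"jaw":1},{"xyz":[0,-0.004,0.067],"roll":0,"jaw":1},{"xyz":[0,-0.006,0.076],"roll":0,"jaw":1},{"xyz":[0,-0.008,0.082],"roll":0,"jaw":1}]'
python3 -c "
from h import *
where()"
```

```text
time_s: 8.3
ee_pos: [567.5, -148.4, 146.4]
ee_rot: [-179.9, -0.0, 95.2]
force: [-1.8, -0.1, 2.1]
gripper_width: 0.4
t 8.3 own [-6.6 -0. ] z 146.4 rot [-1.7994e+02 -2.0000e-02  9.5160e+01] F [-1.8 -0.1  2.1] w 0.4
```

```bash
python3 -m pendant '[{"xyz":[0,-0.002,0.004],"roll":0,"jaw":1},{"xyz":[0,-0.004,0.007],"roll":0,"jaw":1},{"xyz":[0,-0.006,0.010],"roll":0,"jaw":1},{"xyz":[0,-0.008,0.013],"roll":0,"jaw":1},{"xyz":[0,-0.008,0.015],"roll":0,"jaw":1},{"xyz":[0,-0.008,0.0165],"roll":0,"jaw":1},{"xyz":[0,-0.008,0.0175],"roll":0,"jaw":1},{"xyz":[0,-0.008,0.0175],"roll":0,"jaw":1}]'
python3 -c "
from h import *
where()"
```

```text
time_s: 9.3
ee_pos: [559.4, -149.2, 130.2]
ee_rot: [-179.9, 0.0, 95.2]
force: [-1.6, -0.5, 6.1]
gripper_width: 0.5
t 9.3 own [-14.7  -0.1] z 130.2 rot [-179.93    0.     95.17] F [-1.6 -0.5  6.1] w 0.5
```

```bash
python3 -m pendant '[{"xyz":[0,0,0.0005],"roll":0,"jaw":1},{"xyz":[0,0,0.001],"roll":0,"jaw":1},{"xyz":[0,0,0.0015],"roll":0,"jaw":1},{"xyz":[0,0,0.0015],"roll":0,"jaw":1},{"xyz":[0,0,0.002],"roll":0,"jaw":1},{"xyz":[0,0,0.002],"roll":0,"jaw":1},{"xyz":[0,0,0.002],"roll":0,"jaw":1},{"xyz":[0,0,0.002],"roll":0,"jaw":1}]'
python3 -c "
from h import *
where()
im,d,K,C=grab('side'); cv2.imwrite('pics/s4.png',im[100:300,200:520].repeat(2,0).repeat(2,1))"
```

```text
time_s: 10.3
ee_pos: [559.4, -149.2, 129.8]
ee_rot: [-180.0, 0.0, 95.2]
force: [-4.4, 0.8, 15.4]
gripper_width: 0.2
t 10.3 own [-14.7  -0.1] z 129.8 rot [-1.7999e+02  2.0000e-02  9.5170e+01] F [-4.4  0.8 15.4] w 0.2
```

View pics/s4.png

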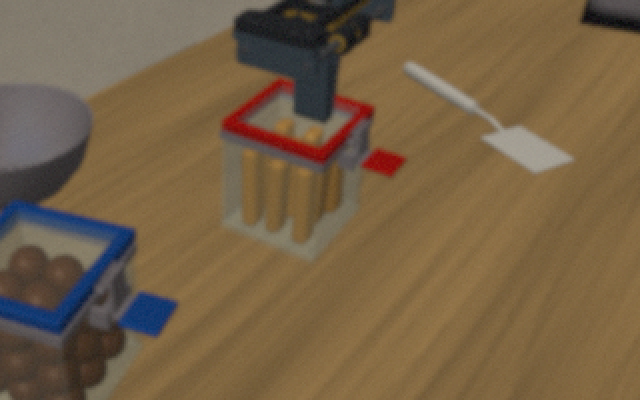

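The crop shows the lid level under the fingers, rim around (300,125), and contact is stiff at 129.8 mm. I'll push slightly more and then lift off slowly.

```bash
python3 -m pendant '[{"xyz":[0,0,0.001],"roll":0,"jaw":1},{"xyz":[0,0,0.0015],"roll":0,"jaw":1},{"xyz":[0,0,0.0015],"roll":0,"jaw":1},{"xyz":[0,0,0.0],"roll":0,"jaw":1},{"xyz":[0,0,-0.004],"roll":0,"jaw":1},{"xyz":[0,0,-0.008],"roll":0,"jaw":1},{"xyz":[0,0,-0.012],"roll":0,"jaw":1},{"xyz":[0,0,-0.012],"roll":0,"jaw":1}]'
python3 -c "
from h import *
where()"
```

```text
time_s: 11.35
ee_pos: [559.9, -149.1, 139.5]
ee_rot: [-180.0, -0.0, 95.2]
force: [0.2, 0.3, 0.6]
gripper_width: 0.2
t 11.35 own [-14.1  -0. ] z 139.5 rot [-1.7997e+02 -1.0000e-02  9.5160e+01] F [0.2 0.3 0.6] w 0.2
```

No spring force on the tool, so the lid is latched. Next I retreat upward, then back.

```bash
python3 -m pendant '[{"xyz":[0,0,-0.03],"roll":0,"jaw":1},{"xyz":[0,0,-0.07],"roll":0,"jaw":1},{"xyz":[0,0,-0.11],"roll":0,"jaw":1},{"xyz":[0,-0.04,-0.13],"roll":0,"jaw":1},{"xyz":[0,-0.08,-0.13],"roll":0,"jaw":1},{"xyz":[0,-0.12,-0.13],"roll":0,"jaw":1},{"xyz":[0,-0.15,-0.13],"roll":0,"jaw":1},{"xyz":[0,-0.15,-0.13],"roll":0,"jaw":1}]'
python3 - <<'E'
from h import *
where()
im,d,K,C=grab('top'); cv2.imwrite('pics/t5.png',im)
b,g,r=[im[...,i].astype(int) for i in range(3)]
for nm,m in(('red',(r>110)&(g<60)&(b<70)),('blue',(b>90)&(r<70)&(b-r>60))):
    n,l,st,_=cv2.connectedComponentsWithStats(m.astype(np.uint8))
    for i in range(1,n):
        if st[i,4]<60: continue
        q=l==i; dd=d[q]; P=pts(np.argwhere(q)[:,::-1][dd>0],dd[dd>0],K,C)
        print(nm,st[i],np.median(P,0).round(1),'z5/95',np.percentile(P[:,2],[5,95]).round(1))
E
```

```text
time_s: 12.35
ee_pos: [409.0, -162.5, 269.8]
ee_rot: [-180.0, -0.0, 95.1]
force: [0.8, -0.0, -0.4]
gripper_width: 0.5
t 12.35 own [-165.6    0.3] z 269.8 rot [-1.7999e+02 -1.0000e-02  9.5090e+01] F [ 0.8 -0.  -0.4] w 0.5
red [ 350  172   62   61 1090] [ 573.1 -146.3  131.1] z5/95 [128.4 133.6]
red [374 241  19  16 272] [ 482.8 -156.7  108.2] z5/95 [106.  110.2]
blue [190 151  68  68 947] [602.  154.9 131.3] z5/95 [128.9 133.6]
blue [229 222  19  18 244] [515.4 129.5 108.2] z5/95 [106.3 110.3]
```

View pics/t5.png

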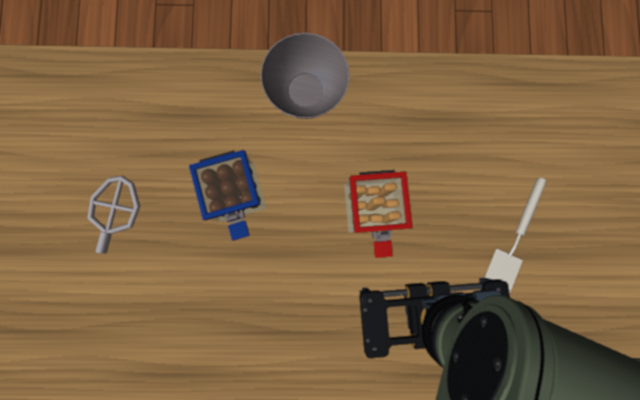

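The red lid is shut at (380,201) and level at its starting height. The blue canister at (225,185) hasn't changed, and the gripper is clear of everything.

```bash
python3 -c "
from h import *
print(env.job_done())"
```

```text
the job is handed in; nothing more can be done
None
```

The biscotti canister was opened, aired and shut again, and the job was handed in at about 12.4 s of the allowed 42 s.

- **Opening:** I pressed the red thumb pad about 8.5 mm and the lid popped up. Its front edge measured 206–207 mm high at own x -15 mm, the stated fully open position. It then stood open, untouched, for more than 3 s.
- **Shutting:** I pushed the lid down to its firm stop, with the fingertips at 129.8 mm and a reading of about 15 N, then pressed 1.5 mm further and lifted off. No spring force followed the fingers up.
- **Last checks:** With the gripper away, the biscotti lid was level at a median height of 131.1 mm, the same as at the start, and its pad was back at 108 mm. The walnut lid read 131.3 mm (131.4 mm at the start), so it stayed shut. No check failed or disagreed.

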